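Find the full tin in the spring-lid caddy

ROBOT

A 6-joint arm with a two-finger parallel gripper is mounted at the origin on a cart in front of the work surface, level with it; the furniture and walls round the work are solid. World frame = base frame: x ahead of the robot, y to its left, z up, the work surface at z = 0. Lengths are in m, angles in rad, forces in N, time in s.
With the tool pointing down it reaches from about 0.225 to 0.875 m from the base axis. Payload 3.4 kg.
Tool frame: the origin (TCP) lies on the centre line of the jaws, within the pads' length; the fingertips stand 22 mm ahead of it and the grasp point (between the pads) lies 3 mm ahead of it; z points along the fingers, y is the line along which they close (so a half turn about z gives the same grasp; the last joint's range is limited). The gripper opens to 85 mm and grips with 20 to 120 N. Pads are 22 mm wide; open, the fingers measure 114 mm over their backs; the gripper's body (76 mm by 85 mm) begins 54 mm behind the grasp point. The pads swing forward as they close: fully open they stand 13 mm farther back than shut.
Start: joints at [-1.4, 0.276, 1.505, -0, 1.361, -0.121], TCP at [0.165, -0.551, 0.22] pointing down, gripper open.
Joint ranges: [-2.89, 2.89], [-0.75, 2.08], [0.22, 2.7], [-1.18, 4.32], [0.11, 2.71], [-2.7, 2.7]. Speed limits (rad/s): [2.57, 2.57, 3.14, 3.14, 3.14, 3.14].

INTERFACE

Orientations are given as a unit quaternion [w, x, y, z].
In Python, from rig import readout, optics, ticket gives the robot as it stands. The module is installed in compiled form; this text tells all that it offers.
- The arm moves only by the shell command python3 -m handwheel 'ROWS' [OPENING] [FORCE]. ROWS is a JSON list of rows, 1 to 5 of them, each written [[dx, dy, dz], turn]: dx, dy, dz in m, then a turn about the tool's z in rad; each row shifts and turns the commanded pose from where the row before left it, along the tool's axes as they then stand; what a row does not reach is not made up. A row lasts 1/12 s, in which the tool goes at most 0.0417 m and 0.125 rad, less where a joint would pass 70% of its speed; a pose out of reach is approached as far as the arm can. OPENING is the finger opening in m, set as the command begins (- or left out keeps the last). The fingers move at their own pace and stop on an object; FORCE is the grip in N (left out, the last holds). Time passes only in rows, so rows that do not move let the fingers close. It prints the time, the measured TCP pose, the force, the opening and the grip force at its end. Input that does not fit is refused with a message, and nothing moves.
- readout.get_state(): the state, without advancing time (a new reading comes with each control period).
- optics.get_image(name): name is "side" or "top" or "wrist"; returns a dict with "img" (420x560x3 uint8, red, green, blue), "camera_matrix" (3x3 intrinsics, pixels), "T" (4x4, takes a point from camera to world coordinates); the wrist camera has in their place "hand_eye" (4x4, takes a point from camera to tool coordinates, whose origin is the TCP and whose axes are the flange's). Camera axes: x right, y down, z forward; pixel columns grow to the right and rows downward; lengths in m; the calibration is good to about 2 mm. A picture is of the moment at which its call begins: read the wrist's pose just before it. There is no depth.
- ticket.sign_off(): hands the job in; it is judged then, once.
The state is a dict: "clock": time; "qpos": joint angles; "qd": joint speeds; "effort": joint torques, N m; "position": TCP position; "ee_rot": TCP orientation; "contact_force": force on the tool from outside, world axes, zero at the start; "moment": the same for the moment, N m; "width": finger opening in m; "gripper_force": force on a finger pad.
Only numpy, scipy, OpenCV 4.12 (cv2) and the standard library are available. Lean on these libraries where they do the work, as an engineer would, in place of code of your own. Each camera call takes 0.05 s, during which the arm holds its last target. There are 200 camera calls.

TASK

Press the trip lever on the front of the wooden caddy fully down so that its lid springs open, then find which of the three identical tins inside is still full: work along from the left one to the right one as seen from the robot, lifting each straight up clear of its hole to feel its weight, and set the lighter tins back down in their holes. Finish while holding the heaviest tin up for me to take: gripped, upright and still, its base about 20 cm above the worktop, with the other two seated and the lid left open. Keep the tins upright and do not disturb the things standing around.

Things in the scene. Friction and masses are not known exactly. Their poses are not given: they have to be found in the camera images.
- caddy: Wooden caddy, fixed: case 116 mm (x) by 336 mm (y), rim 66 mm high, 118 mm with the lid shut. Origin at the centre of its underside; x to the back (hinge side), y to the left end seen from the front, z up. Inside, a 22 mm thick board on an 8 mm floor has three 71 mm round holes in a row along y, 100 mm apart; a tin stands on the floor in each.
- hole_left (a point): Centre of the floor (8 mm above the worktop) of the left hole, at +y of the case. The underside of a seated tin lies here.
- hole_middle (a point): The same for the middle hole.
- hole_right (a point): The same for the right hole, at -y of the case.
- trip_lever (a joint): Sprung steel trip lever on the middle of the case's front, hinged 46 mm above the worktop: 0 at rest, 0.36 rad pressed fully down against its stop. Its hook holds the lid and lets go only in the last third of the stroke. The spring takes about 6 N at the pad at full stroke and returns the lever when let go.
- lever_pad (a point): Point to press on the top face of the lever's thumb tab (44 by 44 mm, level, sticks out of the case's front toward -x of the case); at rest 100 mm in front of the case's centre and 50 mm above the worktop. Fully pressed it is 11 mm lower.
- caddy_lid (a joint): Deep hinged lid of the caddy, hinge along the back rim: 0 shut and latched, 1.8 rad open. Once unlatched its damped spring swings it open in about 1 s and keeps it there, leaning back behind the case, top edge about 180 mm above the worktop.
- tin_a: Closed steel tin, one of three alike but for weight (0.1 to 0.45 kg, the full one at least 0.1 kg over the others); which stands in which hole varies. Cylinder 64 mm diameter, 100 mm tall, lid fixed; origin at the centre of its underside, z up. Seated, its top is 108 mm above the worktop; grip it across the case's y axis, fingertips within 40 mm of its top (36 mm gap to the next tin).
- tin_b: Closed steel tin, one of three alike but for weight (0.1 to 0.45 kg, the full one at least 0.1 kg over the others); which stands in which hole varies. Cylinder 64 mm diameter, 100 mm tall, lid fixed; origin at the centre of its underside, z up. Seated, its top is 108 mm above the worktop; grip it across the case's y axis, fingertips within 40 mm of its top (36 mm gap to the next tin).
- tin_c: Closed steel tin, one of three alike but for weight (0.1 to 0.45 kg, the full one at least 0.1 kg over the others); which stands in which hole varies. Cylinder 64 mm diameter, 100 mm tall, lid fixed; origin at the centre of its underside, z up. Seated, its top is 108 mm above the worktop; grip it across the case's y axis, fingertips within 40 mm of its top (36 mm gap to the next tin).
- mug: White patterned mug, 92 mm wide, 95 mm tall, left of the caddy. A bystander: leave it. Origin at the centre of its underside, z up.
- spice_green: Spice jar with green cap, 46 mm diameter, 106 mm tall, close to the caddy's right end. A bystander: leave it. Origin at the centre of its underside, z up.
- spice_dark: Spice jar with dark cap, 41 mm diameter, 105 mm tall, right of the caddy. A bystander: leave it. Origin at the centre of its underside, z up.
- garlic: Garlic bulb, 50 mm, to the right. A bystander: leave it. Origin at the centre of its underside, z up.
- pepper_mill: Dark wooden pepper mill, 55 mm diameter, 171 mm tall, far right. A bystander: leave it. Origin at the centre of its underside, z up.

How it is judged:
On the way, in this order (a step that is already met when the one before it is completed fails the run):
1. the trip lever is pressed fully down (at least 0.32 of its 0.36 rad) (value of joint trip_lever above 0.32 rad), for 0.05 s.
2. the lid is open and the tin of the left hole is lifted clear above it (base over 24 mm above its seat) (value of joint caddy_lid above 1.4 rad and ((horizontal distance between tin_a and hole_left below 0.03 m and z of tin_a in the frame of caddy above 0.032 m) or (horizontal distance between tin_b and hole_left below 0.03 m and z of tin_b in the frame of caddy above 0.032 m) or (horizontal distance between tin_c and hole_left below 0.03 m and z of tin_c in the frame of caddy above 0.032 m))), for 0.1 s.
3. the lid is open and the tin of the middle hole is lifted clear above it (base over 24 mm above its seat) (value of joint caddy_lid above 1.4 rad and ((horizontal distance between tin_a and hole_middle below 0.03 m and z of tin_a in the frame of caddy above 0.032 m) or (horizontal distance between tin_b and hole_middle below 0.03 m and z of tin_b in the frame of caddy above 0.032 m) or (horizontal distance between tin_c and hole_middle below 0.03 m and z of tin_c in the frame of caddy above 0.032 m))), for 0.1 s.
4. the lid is open and the tin of the right hole is lifted clear above it (base over 24 mm above its seat) (value of joint caddy_lid above 1.4 rad and ((horizontal distance between tin_a and hole_right below 0.03 m and z of tin_a in the frame of caddy above 0.032 m) or (horizontal distance between tin_b and hole_right below 0.03 m and z of tin_b in the frame of caddy above 0.032 m) or (horizontal distance between tin_c and hole_right below 0.03 m and z of tin_c in the frame of caddy above 0.032 m))), for 0.1 s.
At the end, for the whole second after the job is handed in: Heaviest tin gripped, upright within 0.25 rad, still, base over 17 cm above the worktop, touching neither caddy nor other tins; the other two let go, at rest, seated in holes (within 5 mm in height, 0.1 rad of upright); lid open over 1.6 rad (height (world z) of tin_b above 0.17 m and contact force between tin_b and the fingers above 1 N and contact force between tin_b and caddy below 0.1 N and contact force between tin_b and tin_a below 0.1 N and contact force between tin_b and tin_c below 0.1 N and angle between tin_b's own z axis and vertical below 0.25 rad and linear speed of tin_b below 0.03 m/s and z of tin_a in the frame of caddy between 0.004 and 0.013 m and x of tin_a in the frame of caddy between -0.012 and 0.012 m and angle between each of tin_a, tin_c's own z axis and vertical below 0.1 rad and linear speed of each of tin_a, tin_c below 0.02 m/s and contact force between each of tin_a, tin_c and the fingers below 0.1 N and z of tin_c in the frame of caddy between 0.004 and 0.013 m and x of tin_c in the frame of caddy between -0.012 and 0.012 m and value of joint caddy_lid above 1.6 rad); the arm keeps its last pose, push and grip.
It fails at once if a tin is tipped over by more than 0.6 rad (angle between any of tin_a, tin_b, tin_c's own z axis and vertical above 0.6 rad).
It fails at once if a bystander is shifted more than 25 mm or tipped (distance of any of mug, spice_green, spice_dark, garlic, pepper_mill from where it was at the start of the episode above 0.025 m or angle between any of mug, spice_green, spice_dark, garlic, pepper_mill's own z axis and vertical above 0.5 rad).
It also fails if it takes over 72 s, if anything falls off the work surface, if the arm or the gripper's body presses on something with over 40 N, if the wrist force passes 120 N, or if a joint passes its speed limit or range.

## Working session

There is one attempt and no reset: what is moved stays moved. The work goes in short steps, Python scripts to look and compute and a shell command to move; the robot and the scene stay as the last step left them, time stands still between calls to the robot, and variables do not carry over. Pictures are saved under pics/ and viewed, at most 13 in all, crops included, and the job is handed in when it is done.

```bash
mkdir -p pics
python3 - <<'E'
from rig import readout, optics
import cv2,numpy as np
for n in("top","side"):
    d=optics.get_image(n); cv2.imwrite(f"pics/{n}0.png",d["img"][:,:,::-1]); np.savez(f"{n}0.npz",**{k:v for k,v in d.items()})
    print(n,d["camera_matrix"].round(1).tolist(),d["T"].round(3).tolist())
s=readout.get_state();print(s)
E
```

```text
top [[430.1, 0.0, 274.5], [0.0, 430.1, 208.2], [0.0, 0.0, 1.0]] [[-0.0, -0.98, 0.198, 0.329], [-1.0, 0.004, 0.017, -0.04], [-0.018, -0.198, -0.98, 1.153], [0.0, 0.0, 0.0, 1.0]]
side [[457.4, 0.0, 279.4], [0.0, 457.4, 202.9], [0.0, 0.0, 1.0]] [[-0.727, 0.277, -0.629, 1.397], [0.687, 0.31, -0.658, 0.873], [0.013, -0.91, -0.415, 0.636], [0.0, 0.0, 0.0, 1.0]]
{'clock': 0.1, 'qpos': array([-1.40003627e+00,  2.76525032e-01,  1.50602118e+00,  3.20119218e-05,
        1.36066774e+00, -1.20999109e-01]), 'qd': array([ 3.91866663e-04, -3.20156523e-03, -2.91101995e-03, -1.24470869e-03,
       -3.36552680e-03, -4.88712237e-05]), 'effort': array([ 1.09885212e-03, -4.17701948e+01, -2.46404511e+01, -1.20825789e-04,
        5.76004823e-03,  1.40535971e-05]), 'position': array([ 0.16531554, -0.55021856,  0.2194242 ]), 'ee_rot': array([-8.10787360e-04,  9.89378592e-01,  1.45359362e-01, -4.52090734e-06]), 'contact_force': array([ 0.81045292, -0.34980026, -0.81413292]), 'moment': array([-0.03037903,  0.00380096, -0.07292746]), 'gripper_force': 0.0, 'width': 0.0850637609988567}
```

View pics/top0.png

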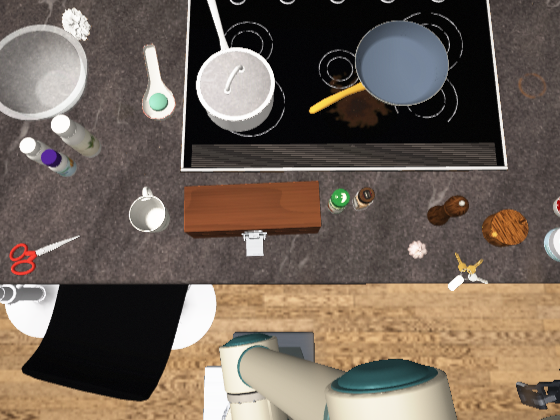

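View pics/side0.png

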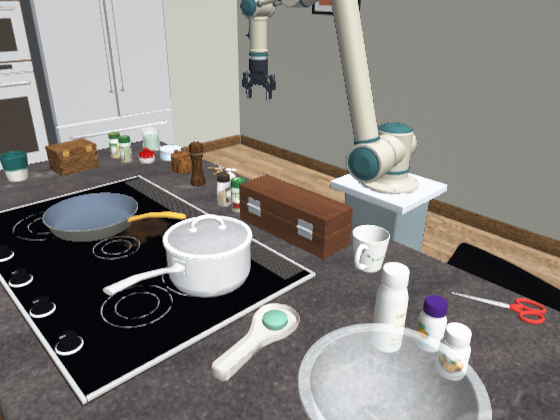

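The top view shows the caddy lid spanning about (185–320, 183–235), the lever tab at (254,243), the mug at (148,213), and the spice jars at (340,200) and (364,197). The side view confirms that the lid is shut.

```bash
cat > h.py <<'E'
import numpy as np,cv2
def ray(d,uv,z,T=None):
    T=d["T"] if T is None else T
    K=d["camera_matrix"]; v=T[:3,:3]@np.linalg.inv(K)@np.array([uv[0],uv[1],1.])
    o=T[:3,3]; return o+v*(z-o[2])/v[2]
def proj(d,p,T=None):
    T=d["T"] if T is None else T
    c=T[:3,:3].T@(np.asarray(p)-T[:3,3]); u=d["camera_matrix"]@c; return u[:2]/u[2]
def caddyT(x,y,yaw):
    c,s=np.cos(yaw),np.sin(yaw); return lambda p:np.array([x+c*p[0]-s*p[1],y+s*p[0]+c*p[1],p[2]])
E
python3 - <<'E'
from h import *
d=np.load("top0.npz"); img=d["img"]; hsv=cv2.cvtColor(img,cv2.COLOR_RGB2HSV)
roi=np.zeros(img.shape[:2],np.uint8); roi[172:262,170:330]=1
# upper face: brighter brown
for lo in (60,85,95):
    m=((hsv[...,0]<15)&(hsv[...,1]>110)&(hsv[...,2]>lo)).astype(np.uint8)*roi
    c=max(cv2.findContours(m,0,2)[0],key=cv2.contourArea); r=cv2.minAreaRect(c); b=cv2.boxPoints(r)
    print(lo,r,[ray(d,q,.118)[:2].round(3).tolist() for q in b])
m=((hsv[...,1]<50)&(hsv[...,2]>150)).astype(np.uint8)*roi; m[:, :230]=0; m[:,280:]=0
c=max(cv2.findContours(m,0,2)[0],key=cv2.contourArea); print(cv2.boundingRect(c))
r=cv2.boundingRect(c)
print("hsv col",[(v,hsv[v,220].tolist()) for v in range(180,242,4)])
for q in((254,255),(245,255),(264,255)):print(ray(d,q,.05))
cv2.imwrite("pics/crop.png",cv2.resize(img[170:270,170:385,::-1],None,fx=3.6,fy=3.6,interpolation=cv2.INTER_CUBIC))
E
```

```text
60 ((251.25161743164062, 206.158447265625), (47.35832214355469, 136.76422119140625), 87.20729064941406) [[0.596, 0.21], [0.611, -0.131], [0.492, -0.134], [0.477, 0.199]]
85 ((251.33273315429688, 205.9861297607422), (46.45968246459961, 136.63143920898438), 87.61405944824219) [[0.596, 0.209], [0.609, -0.131], [0.493, -0.133], [0.48, 0.199]]
95 ((251.31942749023438, 205.93893432617188), (46.412872314453125, 136.58334350585938), 87.64669799804688) [[0.597, 0.209], [0.609, -0.131], [0.493, -0.133], [0.48, 0.199]]
(242, 230, 25, 26)
hsv col [(180, [6, 41, 100]), (184, [10, 68, 117]), (188, [10, 167, 125]), (192, [10, 169, 122]), (196, [10, 165, 133]), (200, [10, 169, 136]), (204, [10, 168, 137]), (208, [10, 169, 137]), (212, [10, 169, 137]), (216, [10, 169, 145]), (220, [10, 167, 150]), (224, [10, 169, 140]), (228, [10, 169, 139]), (232, [9, 156, 54]), (236, [9, 143, 59]), (240, [7, 33, 99])]
[0.42971734 0.03237767 0.05      ]
[0.4297639  0.05547431 0.05      ]
[0.42966564 0.00673476 0.05      ]
```

View pics/crop.png

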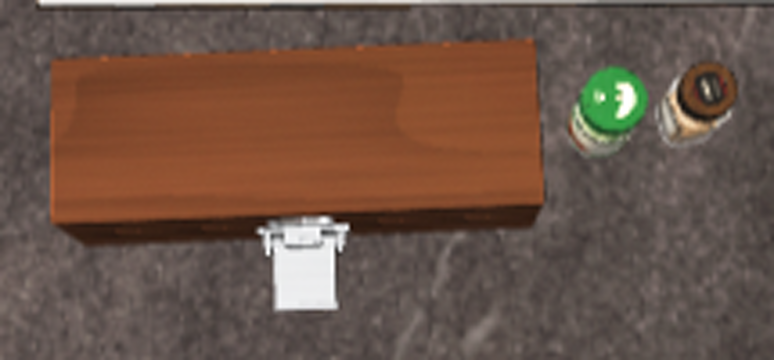

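The crop shows the lid-top corners at about (51,61), (537,38), (543,205) and (51,220) in crop pixels, and the tab's front edge at (275–337, 309).

Run:
```python
from h import *
d=np.load("top0.npz")
f=lambda u,v:(u/3.6+170-.4,v/3.6+170-.4)
P=[ray(d,f(*q),.118)[:2] for q in((51,61),(537,38),(543,205),(51,220))]
print(np.round(P,4))
c=np.mean(P,0); 
for a,b in((0,1),(3,2)): e=P[a]-P[b]; print(np.arctan2(-e[0],e[1]),np.hypot(*e))
for a,b in((0,3),(1,2)): e=P[a]-P[b]; print(np.arctan2(e[1],e[0]),np.hypot(*e))
print("c",c)
t=[ray(d,f(*q),.05)[:2] for q in((275,309),(337,308))]; print("tabfront",np.round(t,4),np.mean(t,0))
for yaw in(.02,.035,.05):
    print(yaw,caddyT(*c,yaw)((-.122,0,.05)),[caddyT(*c,yaw)((0,y,0)).round(3).tolist() for y in(.1,0,-.1)])
g=[ray(d,f(612,100),.106),ray(d,f(713,88),.105)]; print(g)
```

```text
[[ 0.5941  0.2046]
 [ 0.6088 -0.1314]
 [ 0.4922 -0.133 ]
 [ 0.483   0.2   ]]
0.043738634261008526 0.3362763422037981
0.027666280463601534 0.3331023649582826
0.04144730441568852 0.11114134153005074
0.013946393066885217 0.11654627644873355
c [0.54451379 0.03502025]
tabfront [[0.4287 0.0529]
 [0.4293 0.0088]] [0.42896099 0.03083832]
0.02 [0.42253819 0.03258041 0.05      ] [[0.543, 0.135, 0.0], [0.545, 0.035, 0.0], [0.547, -0.065, 0.0]]
0.035 [0.4225885  0.03075112 0.05      ] [[0.541, 0.135, 0.0], [0.545, 0.035, 0.0], [0.548, -0.065, 0.0]]
0.05 [0.42266626 0.02892279 0.05      ] [[0.54, 0.135, 0.0], [0.545, 0.035, 0.0], [0.55, -0.065, 0.0]]
[array([ 0.56740863, -0.1833271 ,  0.106     ]), array([ 0.57584646, -0.25348994,  0.105     ])]
```

```bash
python3 -m handwheel '[[[0, 0, 0], 0.0867], [[0, 0, 0], 0.0867], [[0, 0, 0], 0.0867], [[0.018, -0.035, 0], 0], [[0.018, -0.035, 0], 0]]' 0 20; python3 -m handwheel '[[[0.018, -0.035, 0], 0], [[0.018, -0.035, 0], 0], [[0.018, -0.035, 0], 0], [[0.018, -0.035, 0], 0], [[0.018, -0.035, 0], 0]]'; python3 -m handwheel '[[[0.018, -0.035, 0], 0], [[0.018, -0.035, 0], 0], [[0.018, -0.035, 0], 0], [[0.018, -0.035, 0], 0], [[0.018, -0.035, 0], 0]]'
```

```text
clock: 0.52
position: [0.1988, -0.4799, 0.2191]
ee_rot: [-0.001, 1.0, 0.014, -0.0]
contact_force: [1.2, 1.6, -0.6]
width: 0.0254
gripper_force: 0.0
clock: 0.93
position: [0.2837, -0.2998, 0.2199]
ee_rot: [-0.0, 1.0, 0.015, -0.0]
contact_force: [1.1, -0.5, 0.4]
width: 0.0001
gripper_force: 0.0
clock: 1.35
position: [0.3681, -0.1221, 0.2201]
ee_rot: [0.0, 1.0, 0.016, 0.0]
contact_force: [1.4, -0.8, -0.3]
width: -0.0004
gripper_force: 0.0
```

```bash
python3 -m handwheel '[[[0.0148, -0.03, 0], 0], [[0.0148, -0.03, 0], 0], [[0.0148, -0.03, 0], 0], [[0.0148, -0.03, 0], 0], [[0.0138, -0.03, 0], 0]]';python3 -m handwheel '[[[0, 0, 0.035], 0], [[0, 0, 0.035], 0], [[0, 0, 0.035], 0], [[0, 0, 0.025], 0], [[0, 0, 0], 0]]'
python3 - <<'E'
from rig import optics
import cv2
for n in("wrist","side"):
    d=optics.get_image(n);cv2.imwrite(f"pics/{n}1.png",d["img"][:,:,::-1])
E
python3 - <<'E'
import cv2,numpy as np
a=cv2.imread("pics/wrist1.png");b=cv2.imread("pics/side1.png")[130:290,180:400]
cv2.imwrite("pics/m1.png",np.hstack([cv2.resize(a,(400,300)),cv2.resize(b,(400,300))]))
E
```

```text
clock: 1.77
position: [0.4364, 0.0299, 0.22]
ee_rot: [0.0, 1.0, 0.016, -0.0]
contact_force: [1.0, -0.1, -0.3]
width: -0.0
gripper_force: 0.0
clock: 2.18
position: [0.4315, 0.0287, 0.0857]
ee_rot: [-0.001, 1.0, 0.016, -0.006]
contact_force: [0.2, 0.1, 0.1]
width: 0.0001
gripper_force: 0.0
```

View pics/m1.png

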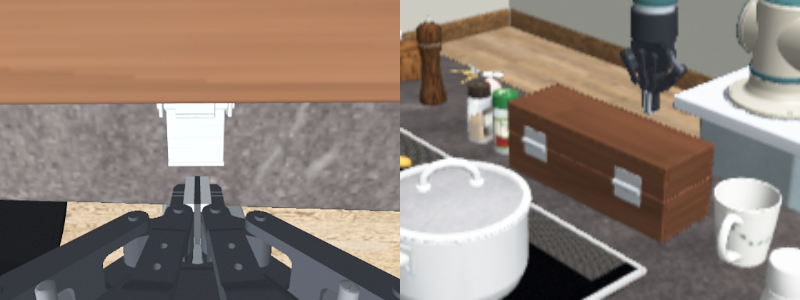

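The wrist view shows the tab at about (195,135), straight ahead of the closed fingertips at (197,182). The tips need to go forward by about 10 mm before I press.

```bash
python3 -m handwheel '[[[0.004, 0, 0], 0], [[0, 0, 0], 0], [[0, 0, 0], 0]]'
python3 - <<'E'
from rig import readout,optics
from h import *
from scipy.spatial.transform import Rotation as R
s=readout.get_state();d=optics.get_image("wrist")
q=s["ee_rot"];T=np.eye(4);T[:3,:3]=R.from_quat(q[[1,2,3,0]]).as_matrix();T[:3,3]=s["position"];print(s["position"],q)
W=T@d["hand_eye"]; i=d["img"];hsv=cv2.cvtColor(i,cv2.COLOR_RGB2HSV)
m=((hsv[...,1]<40)&(hsv[...,2]>215)).astype(np.uint8);m[:100]=0;m[260:]=0
c=max(cv2.findContours(m,0,2)[0],key=cv2.contourArea);x,y,w,h=cv2.boundingRect(c);print(x,y,w,h)
for p in((x,y+h),(x+w,y+h),(x,y)):print(ray(d,p,.05,W).round(4))
E
```

```text
clock: 2.53
position: [0.4421, 0.028, 0.0919]
ee_rot: [0.0, 1.0, 0.016, 0.002]
contact_force: [0.4, -0.3, -0.3]
width: 0.0003
gripper_force: 0.0
[0.44205384 0.02798814 0.09188829] [2.86393251e-04 9.99873899e-01 1.57446970e-02 2.05167873e-03]
231 170 82 77
[0.4273 0.0541 0.05  ]
[0.4288 0.0047 0.05  ]
[0.4743 0.054  0.05  ]
```

```bash
python3 -m handwheel '[[[-0.004, 0, 0.01], 0], [[0, 0, 0.01], 0], [[0, 0, 0.008], 0], [[0, 0, 0], 0], [[0, 0, 0], 0]]';python3 -m handwheel '[[[0, 0, 0.002], 0], [[0, 0, 0.002], 0], [[0, 0, 0], 0], [[0, 0, 0], 0]]'
```

```text
clock: 3.0
position: [0.4362, 0.0281, 0.0623]
ee_rot: [0.0, 1.0, 0.016, -0.0]
contact_force: [-0.0, -0.2, 0.4]
width: 0.0005
gripper_force: 0.0
clock: 3.33
position: [0.4363, 0.0281, 0.0583]
ee_rot: [0.0, 1.0, 0.016, 0.0]
contact_force: [-0.1, -0.1, 1.1]
width: -0.0001
gripper_force: 0.0
```

```bash
for i in 1; do python3 -m handwheel '[[[0, 0, 0.003], 0], [[0, 0, 0.002], 0], [[0, 0, 0], 0], [[0, 0, 0], 0]]'; done; python3 -m handwheel '[[[0, 0, 0.003], 0], [[0, 0, 0], 0], [[0, 0, 0], 0]]'
```

```text
clock: 3.67
position: [0.436, 0.0282, 0.053]
ee_rot: [0.0, 1.0, 0.016, -0.0]
contact_force: [0.4, 0.5, -0.7]
width: 0.0002
gripper_force: 0.0
clock: 3.92
position: [0.4361, 0.0282, 0.05]
ee_rot: [0.0, 1.0, 0.016, -0.0]
contact_force: [-0.5, -0.1, -0.1]
width: 0.0
gripper_force: 0.0
```

Run:
```python
from rig import optics
import cv2,numpy as np
I={n:optics.get_image(n)["img"][:,:,::-1] for n in("wrist","side","top")}
b=I["side"][130:290,180:400];t=I["top"][160:280,180:340]
cv2.imwrite("pics/m2.png",np.hstack([cv2.resize(I["wrist"],(400,300)),cv2.resize(t,(400,300))]))
```

```text
(no output)
```

View pics/m2.png

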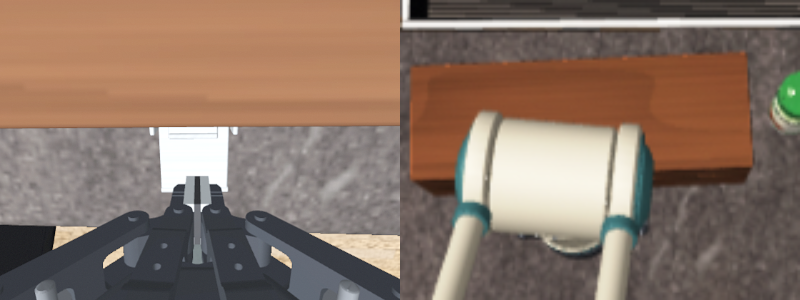

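The wrist view shows the fingertips at (197,178), over the near edge of the tab (front edge at row 190). The lid is still shut.

Run:
```python
from rig import optics,readout
from h import *
s=readout.get_state();d=optics.get_image("wrist");H=d["hand_eye"]
from scipy.spatial.transform import Rotation as R
q=s["ee_rot"];T=np.eye(4);T[:3,:3]=R.from_quat(q[[1,2,3,0]]).as_matrix();T[:3,3]=s["position"];W=T@H
print(H.round(3).tolist())
for z in(0,.01,.022,.035):print(z,proj(d,(0,0,z),H)*400/560)
for z in(.05,.039):print("tabfront@",z,[ray(d,(u,190*1.4),z,W).round(4) for u in(162*1.4,228*1.4)])
print(s["position"],s["contact_force"])
```

```text
[[0.0, -0.962, -0.275, 0.07], [1.0, 0.0, -0.001, 0.001], [0.001, -0.275, 0.962, -0.155], [0.0, 0.0, 0.0, 1.0]]
0 [196.34334789 181.52417908]
0.01 [196.39867304 175.66559097]
0.022 [196.45765645 169.41961669]
0.035 [196.51395523 163.45792728]
tabfront@ 0.05 [array([0.4292, 0.0512, 0.05  ]), array([0.4306, 0.0065, 0.05  ])]
tabfront@ 0.039 [array([0.4237, 0.0527, 0.039 ]), array([0.4253, 0.0049, 0.039 ])]
[0.43622896 0.02813979 0.05018351] [ 1.14737701 -0.32024473  0.31717159]
```

```bash
python3 -m handwheel '[[[0, 0, 0.003], 0], [[0, 0, 0], 0], [[0, 0, 0], 0]]';python3 -m handwheel '[[[0, 0, 0.003], 0], [[0, 0, 0], 0], [[0, 0, 0], 0]]';python3 -m handwheel '[[[0, 0, 0.003], 0], [[0, 0, 0], 0], [[0, 0, 0], 0]]'
```

```text
clock: 4.37
position: [0.436, 0.0282, 0.047]
ee_rot: [0.0, 1.0, 0.016, -0.0]
contact_force: [-0.9, -0.1, 0.4]
width: 0.0
gripper_force: 0.0
clock: 4.62
position: [0.436, 0.0281, 0.044]
ee_rot: [0.0, 1.0, 0.016, -0.0]
contact_force: [0.5, -0.1, -0.2]
width: 0.0003
gripper_force: 0.0
clock: 4.87
position: [0.436, 0.0281, 0.041]
ee_rot: [0.0, 1.0, 0.016, -0.0]
contact_force: [-0.4, 0.6, 0.5]
width: 0.0001
gripper_force: 0.0
```

Run:
```python
from rig import optics,readout
from h import *
from scipy.spatial.transform import Rotation as R
s=readout.get_state();d=optics.get_image("wrist");i=d["img"]
q=s["ee_rot"];T=np.eye(4);T[:3,:3]=R.from_quat(q[[1,2,3,0]]).as_matrix();T[:3,3]=s["position"];W=T@d["hand_eye"]
for p in((.429,.053,.05),(.429,.007,.05),(.424,.053,.036),(.424,.007,.036)):print(p,proj(d,p,W))
for x in(-.011,.011):
  for z in(0,.022):print(x,z,proj(d,(x,0,z),d["hand_eye"]))
cv2.imwrite("pics/w3.png",cv2.resize(i[150:350,180:380,::-1],None,fx=3,fy=3))
```

```text
(0.429, 0.053, 0.05) [220.11652504 274.80863793]
(0.429, 0.007, 0.05) [320.33551747 277.74214362]
(0.424, 0.053, 0.036) [224.52131823 270.66948238]
(0.424, 0.007, 0.036) [316.32015153 273.36492319]
-0.011 0 [274.89602639 274.97302779]
-0.011 0.022 [275.05186264 256.00388354]
0.011 0 [274.86503416 232.53008416]
0.011 0.022 [275.02942888 217.75861777]
```

View pics/w3.png

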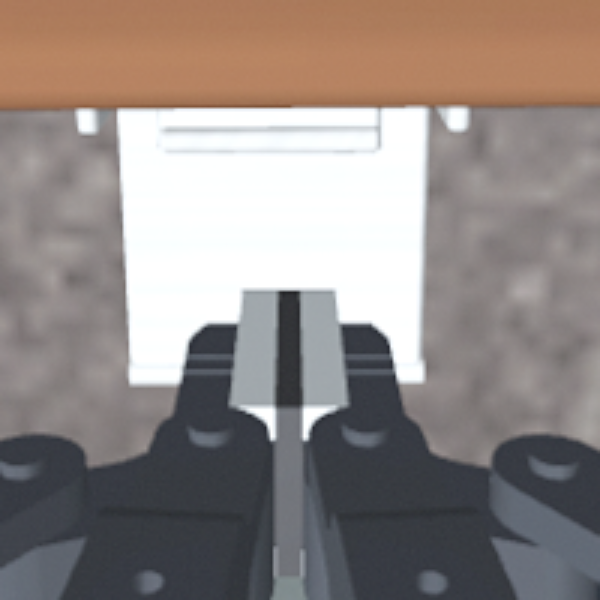

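The tab's front corners, at crop (130,382) and (425,380), match the lever at rest. So the tips are still above the tab, and I'll keep going down, watching the force.

```bash
python3 -m handwheel '[[[0, 0, 0.003], 0], [[0, 0, 0], 0], [[0, 0, 0], 0]]'|grep -E "pos|cont";python3 -m handwheel '[[[0, 0, 0.003], 0], [[0, 0, 0], 0], [[0, 0, 0], 0]]'|grep -E "pos|cont"
python3 - <<'E'
from rig import optics,readout
from h import *
from scipy.spatial.transform import Rotation as R
s=readout.get_state();d=optics.get_image("wrist");i=d["img"]
q=s["ee_rot"];T=np.eye(4);T[:3,:3]=R.from_quat(q[[1,2,3,0]]).as_matrix();T[:3,3]=s["position"];W=T@d["hand_eye"]
m=(i.min(2)>190).astype(np.uint8);m[:170]=0;m[300:]=0
c=max(cv2.findContours(m,0,2)[0],key=cv2.contourArea);print(cv2.boundingRect(c))
for z in (.05,.045,.04,.035):
  # rest-tab geometry dropped by rotation ~ front edge at height z
  print(z,proj(d,(.4287,.053,z),W),proj(d,(.4297,.007,z),W))
E
```

```text
position: [0.4364, 0.0281, 0.0382]
contact_force: [0.2, 0.7, 0.1]
position: [0.4363, 0.0281, 0.0351]
contact_force: [0.9, 0.4, 1.4]
(217, 193, 107, 86)
0.05 [218.02468963 282.19512055] [321.92746873 283.19315939]
0.045 [219.76539993 276.81797259] [320.56339716 277.78881889]
0.04 [221.40507717 271.7529212 ] [319.27846057 272.69800471]
0.035 [222.95226941 266.97356096] [318.06596668 267.89420267]
```

```bash
python3 -m handwheel '[[[0, 0, 0.003], 0], [[0, 0, 0], 0], [[0, 0, 0], 0]]'|grep -E "pos|cont";python3 -m handwheel '[[[0, 0, 0.003], 0], [[0, 0, 0], 0], [[0, 0, 0], 0]]'|grep -E "pos|cont"
cat > tab.py <<'E'
from rig import optics,readout
from h import *
d=optics.get_image("wrist");i=d["img"]
m=(i.min(2)>190).astype(np.uint8);m[:170]=0;m[300:]=0
c=max(cv2.findContours(m,0,2)[0],key=cv2.contourArea);print(cv2.boundingRect(c))
for r in(255,262,268,272): x=np.where(m[r,200:340])[0]; print(r,x.min()+200 if len(x) else 0,x.max()+200 if len(x) else 0)
b=np.median(i[60:140,250:300].reshape(-1,3),0);print("lid colour",b)
E
python3 tab.py
```

```text
position: [0.4364, 0.0281, 0.0321]
contact_force: [-0.1, -0.3, 2.6]
position: [0.4367, 0.0281, 0.0293]
contact_force: [0.2, 1.1, 3.9]
(209, 170, 124, 104)
255 222 319
262 223 318
268 224 319
272 224 319
lid colour [114.  79.  58.]
```

```bash
python3 -m handwheel '[[[0, 0, 0.002], 0], [[0, 0, 0.001], 0], [[0, 0, 0], 0], [[0, 0, 0], 0]]'|grep -E "pos|cont";python3 -m handwheel '[[[0, 0, 0.001], 0], [[0, 0, 0.001], 0], [[0, 0, 0], 0], [[0, 0, 0], 0]]'|grep -E "pos|cont"
python3 tab.py
```

```text
position: [0.4371, 0.0281, 0.0271]
contact_force: [-0.5, 0.8, 12.2]
position: [0.4373, 0.0281, 0.0264]
contact_force: [-3.8, 0.3, 24.5]
(208, 181, 125, 7)
255 223 223
262 224 224
268 240 319
272 239 239
lid colour [190. 178. 144.]
```

```bash
python3 -m handwheel '[[[-0.002, 0, -0.02], 0], [[0, 0, -0.04], 0], [[0, 0, -0.04], 0], [[0, 0, -0.04], 0], [[0, 0, -0.04], 0]]' 0.085 20|grep -E "pos|cont"; python3 -m handwheel '[[[0.02, 0, -0.036], 0], [[0.04, 0, 0], 0], [[0.03, 0, 0], 0], [[0, 0, 0], 0], [[0, 0, 0], 0]]'|grep -E "clock|pos|cont"
python3 -m handwheel '[[[0, 0, 0], 0], [[0, 0, 0], 0], [[0, 0, 0], 0], [[0, 0, 0], 0]]'|grep -E "clock|pos|cont"
cat > see.py <<'E'
import sys
from rig import optics,readout
from h import *
from scipy.spatial.transform import Rotation as R
s=readout.get_state();d=optics.get_image("wrist");i=d["img"]
q=s["ee_rot"];T=np.eye(4);T[:3,:3]=R.from_quat(q[[1,2,3,0]]).as_matrix();T[:3,3]=s["position"]
np.savez(sys.argv[1]+".npz",img=i,camera_matrix=d["camera_matrix"],T=T@d["hand_eye"],tool=T)
cv2.imwrite(f"pics/{sys.argv[1]}.png",i[:,:,::-1])
E
python3 see.py tins
```

```text
position: [0.4328, 0.0282, 0.2054]
contact_force: [1.1, 0.4, -0.1]
clock: 7.57
position: [0.5243, 0.0309, 0.2388]
contact_force: [-0.6, -0.6, 0.3]
clock: 7.9
position: [0.5232, 0.0309, 0.2402]
contact_force: [0.8, 0.2, -0.0]
```

View pics/tins.png

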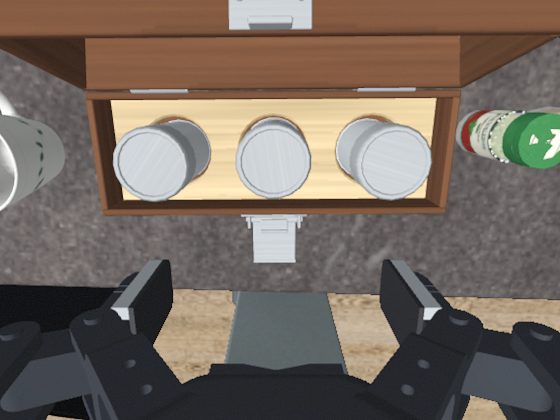

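The wrist view shows the lid open and three tins with tops at about (154,162), (273,158) and (391,161). Next I turn these into positions.

Run:
```python
from h import *
d=np.load("tins.npz");g=cv2.medianBlur(cv2.cvtColor(d["img"],cv2.COLOR_RGB2GRAY),3)
c=cv2.HoughCircles(g[90:220,90:460],cv2.HOUGH_GRADIENT_ALT if 0 else cv2.HOUGH_GRADIENT,1,60,param1=120,param2=20,minRadius=33,maxRadius=44)[0]
C=[]
for u,v,r in sorted(c.tolist()):
    p=ray(d,(u+90,v+90),.108,d["T"]);e=ray(d,(u+90+r,v+90),.108);print(u+90,v+90,r,p.round(4),"r",np.hypot(*(e-p)[:2]).round(4));C.append(p)
# rim outer corners front at z .066
for q in((104,214),(444,211),(460,94),(87,93)):print("rim",ray(d,q,.066).round(4))
print(d["tool"][:3].round(4))
```

```text
156.5 162.5 39.0 [0.5422 0.1293 0.108 ] r 0.032
274.5 160.5 34.400001525878906 [0.547  0.0325 0.108 ] r 0.0282
388.5 160.5 39.0 [ 0.5499 -0.0609  0.108 ] r 0.0319
rim [0.4821 0.1981 0.066 ]
rim [ 0.4959 -0.1347  0.066 ]
rim [ 0.6051 -0.1312  0.066 ]
rim [0.5955 0.2017 0.066 ]
[[ 9.995e-01  3.160e-02 -5.000e-04  5.232e-01]
 [ 3.160e-02 -9.995e-01 -1.000e-04  3.090e-02]
 [-5.000e-04  1.000e-04 -1.000e+00  2.402e-01]]
```

```bash
python3 -m handwheel '[[[0.0054, -0.025, 0], 0], [[0.0054, -0.025, 0], 0], [[0.0054, -0.025, 0], 0], [[0.0053, -0.025, 0], 0], [[0, 0, 0], 0]]'|grep -E "pos|cont"; python3 -m handwheel '[[[0, 0, 0.03], 0], [[0, 0, 0.03], 0], [[0, 0, 0.02], 0], [[0, 0, 0], 0], [[0, 0, 0], 0]]'|grep -E "clock|pos|cont"
python3 see.py left
```

```text
position: [0.5428, 0.1356, 0.2403]
contact_force: [-0.4, -0.6, 0.1]
clock: 8.78
position: [0.5416, 0.131, 0.1597]
contact_force: [0.6, -0.2, 1.1]
```

View pics/left.png

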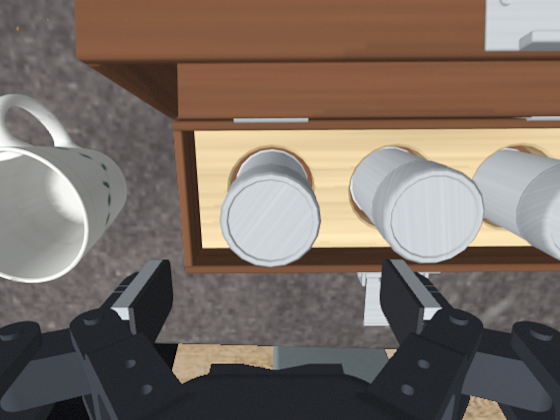

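The left tin's top is centred at about (270,217), between the open fingers.

```bash
python3 - <<'E'
from h import *
d=np.load("left.npz");print(ray(d,(270,218),.108),ray(d,(434,212),.108))
E
python3 -m handwheel '[[[0, 0, 0.03], 0], [[0, 0, 0.02], 0], [[0, 0, 0.013], 0], [[0, 0, 0], 0], [[0, 0, 0], 0]]'|grep -E "clock|pos|cont"
```

```text
[0.54241356 0.13426132 0.108     ] [0.54951244 0.03358629 0.108     ]
clock: 9.25
position: [0.5435, 0.1315, 0.0985]
contact_force: [0.1, -0.3, 0.8]
```

```bash
python3 -m handwheel '[[[0, -0.0025, 0], 0], [[0, 0, 0], 0]]' 0.085 40|grep -E "pos|cont";python3 -m handwheel '[[[0, 0, 0], 0], [[0, 0, 0], 0], [[0, 0, 0], 0], [[0, 0, 0], 0], [[0, 0, 0], 0]]' 0 40;python3 -m handwheel '[[[0, 0, -0.01], 0], [[0, 0, -0.02], 0], [[0, 0, -0.015], 0], [[0, 0, 0], 0], [[0, 0, 0], 0]]'
cat > weigh.py <<'E'
from rig import readout,optics
import numpy as np
F=[]
for k in range(4):
    optics.get_image("side"); s=readout.get_state();F.append(s["contact_force"])
print("F",np.mean(F,0).round(2),np.std(F,0).round(2),"effort",s["effort"].round(2),"w",s["width"],s["position"].round(4),s["clock"])
E
python3 weigh.py
```

```text
position: [0.544, 0.1345, 0.0992]
contact_force: [0.6, 0.1, -0.0]
clock: 9.83
position: [0.5425, 0.134, 0.0973]
ee_rot: [0.0, 1.0, 0.016, 0.0]
contact_force: [0.4, -0.2, 0.3]
width: 0.0251
gripper_force: 0.0
clock: 10.25
position: [0.5432, 0.1341, 0.1433]
ee_rot: [-0.0, 1.0, 0.016, 0.001]
contact_force: [-0.2, 0.2, 0.1]
width: -0.0002
gripper_force: 0.0
F [-0.56 -0.43 -0.22] [0.51 0.11 0.65] effort [ 1.000e-02 -4.172e+01 -2.261e+01 -0.000e+00  0.000e+00 -0.000e+00] w 8.480502561397773e-05 [0.5416 0.1339 0.1412] 10.45
```

The fingers closed above the tin. Together with the lever contact, this means the tips really stand about 13 mm behind the reported TCP when shut, not 22 mm ahead of it. I'll reopen and go about 38 mm deeper.

```bash
python3 -m handwheel '[[[0, 0, 0], 0], [[0, 0, 0], 0], [[0, 0, 0], 0], [[0, 0, 0], 0], [[0, 0, 0], 0]]' 0.085 40|grep -E "pos|wid"; python3 -m handwheel '[[[0, 0, 0.025], 0], [[0, 0, 0.02], 0], [[0, 0, 0.01], 0], [[0, 0, 0], 0], [[0, 0, 0], 0]]'|grep -E "pos|cont"; python3 -m handwheel '[[[0, 0, 0.01], 0], [[0, 0, 0.008], 0], [[0, 0, 0], 0], [[0, 0, 0], 0]]'|grep -E "clock|pos|cont"; python3 -m handwheel '[[[0, 0, 0.006], 0], [[0, 0, 0.004], 0], [[0, 0, 0], 0], [[0, 0, 0], 0]]'|grep -E "clock|pos|cont"
```

```text
position: [0.5424, 0.134, 0.142]
width: 0.0607
position: [0.5424, 0.134, 0.087]
contact_force: [0.4, 0.1, -0.0]
clock: 11.62
position: [0.5421, 0.134, 0.0688]
contact_force: [0.8, 0.1, 0.2]
clock: 11.95
position: [0.5421, 0.134, 0.0589]
contact_force: [-0.4, 0.1, 0.2]
```

```bash
python3 -m handwheel '[[[0, 0, 0], 0], [[0, 0, 0], 0], [[0, 0, 0], 0], [[0, 0, 0], 0], [[0, 0, 0], 0]]' 0 40; python3 see.py grip
python3 - <<'E'
import cv2
i=cv2.imread("pics/grip.png");cv2.imwrite("pics/grips.png",cv2.resize(i,(400,300)))
E
```

```text
clock: 12.37
position: [0.5427, 0.1342, 0.0596]
ee_rot: [-0.0, 1.0, 0.016, 0.0]
contact_force: [-0.2, 0.6, 2.9]
width: 0.0633
gripper_force: 44.2
```

View pics/grips.png

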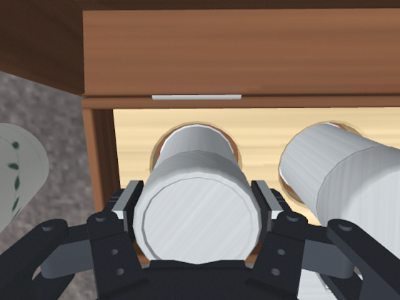

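The picture shows the left tin held across its diameter with the pads at (130,205) and (262,205). I'll lift it and weigh.

```bash
python3 -m handwheel '[[[0, 0, -0.005], 0], [[0, 0, -0.015], 0], [[0, 0, -0.02], 0], [[0, 0, -0.01], 0], [[0, 0, 0], 0]]'|grep -E "pos|wid|cont"; python3 -m handwheel '[[[0, 0, 0], 0], [[0, 0, 0], 0], [[0, 0, 0], 0]]'|grep -E "pos|wid|grip"; python3 weigh.py
```

```text
position: [0.5439, 0.1341, 0.1111]
contact_force: [1.0, 0.6, -2.9]
width: 0.0632
position: [0.5413, 0.1339, 0.1078]
width: 0.0632
gripper_force: 45.3
F [ 0.12 -0.16 -3.56] [0.46 0.28 0.66] effort [ 0.000e+00 -4.407e+01 -2.256e+01  0.000e+00  3.000e-02 -0.000e+00] w 0.06300805390191654 [0.542  0.134  0.1085] 13.2833
```

```bash
python3 -m handwheel '[[[0, 0, 0.018], 0], [[0, 0, 0.018], 0], [[0, 0, 0.009], 0], [[0, 0, 0.004], 0], [[0, 0, 0], 0]]'|grep -E "pos|wid|cont"; python3 -m handwheel '[[[0, 0, 0.0005], 0], [[0, 0, 0], 0], [[0, 0, 0], 0]]'|grep -E "pos|wid|cont"; python3 weigh.py
```

```text
position: [0.542, 0.134, 0.0602]
contact_force: [-0.3, -0.2, -4.1]
width: 0.0634
position: [0.5427, 0.1341, 0.0599]
contact_force: [-0.2, -0.0, -3.7]
width: 0.063
F [-0.13 -0.2  -3.73] [0.27 0.31 0.14] effort [-0.000e+00 -4.522e+01 -2.068e+01  0.000e+00  1.000e-02 -0.000e+00] w 0.06306330832260697 [0.5425 0.1341 0.0598] 14.15
```

```bash
python3 -m handwheel '[[[0, 0, 0.001], 0], [[0, 0, 0], 0], [[0, 0, 0], 0]]'|grep -E "pos|cont"; python3 -m handwheel '[[[0, 0, 0], 0], [[0, 0, 0], 0], [[0, 0, 0], 0], [[0, 0, 0], 0]]' 0.085|grep -E "wid|cont|grip"; python3 -m handwheel '[[[0, 0, -0.02], 0], [[0, 0, -0.03], 0], [[0, 0, -0.03], 0], [[0, 0, -0.02], 0], [[0, 0, 0], 0]]'|grep -E "pos|clock|cont"; python3 see.py after1;  python3 weigh.py
```

```text
position: [0.5427, 0.1341, 0.0596]
contact_force: [-1.6, -0.3, 5.4]
contact_force: [0.0, 0.3, 0.1]
width: 0.0853
gripper_force: 0.0
clock: 15.15
position: [0.5457, 0.1345, 0.1634]
contact_force: [0.4, -0.3, 0.3]
F [-0.07  0.03 -0.38] [0.59 0.71 0.31] effort [ 1.000e-02 -4.172e+01 -2.326e+01  0.000e+00 -1.000e-02 -0.000e+00] w 0.08525829711278851 [0.5413 0.1339 0.1571] 15.4
```

```bash
python3 -m handwheel '[[[0.0005, 0.034, 0], 0], [[0.0005, 0.034, 0], 0], [[0.0005, 0.0325, 0], 0], [[0, 0, 0], 0], [[0, 0, 0], 0]]'|grep -E "pos"; python3 see.py mid
cat > circ.py <<'E'
import sys
from h import *
d=np.load(sys.argv[1]+".npz");g=cv2.medianBlur(cv2.cvtColor(d["img"],cv2.COLOR_RGB2GRAY),3)
for p2 in (25,15):
  c=cv2.HoughCircles(g[140:290],cv2.HOUGH_GRADIENT,1,60,param1=120,param2=p2,minRadius=44,maxRadius=54)
  if c is not None:
    for u,v,r in sorted(c[0].tolist()):
      p=ray(d,(u,v+140),.108);e=ray(d,(u+r,v+140),.108);print(p2,u,v+140,r,p.round(4),np.hypot(*(e-p)[:2]).round(4))
print(d["tool"][:3,3])
E
python3 circ.py mid; python3 circ.py left
```

```text
position: [0.5464, 0.0324, 0.1572]
25 121.5 217.5 50.099998474121094 [0.5457 0.1263 0.108 ] 0.0306
25 272.5 222.5 49.0 [0.5451 0.034  0.108 ] 0.03
25 431.5 214.5 53.400001525878906 [ 0.5531 -0.0626  0.108 ] 0.0325
15 120.5 218.5 51.20000076293945 [0.545 0.127 0.108] 0.0313
15 272.5 222.5 49.0 [0.5451 0.034  0.108 ] 0.03
15 436.5 216.5 47.900001525878906 [ 0.5519 -0.0658  0.108 ] 0.0292
[0.54641507 0.03238284 0.15724271]
25 34.5 228.5 53.400001525878906 [0.5308 0.2809 0.108 ] 0.0333
25 272.5 220.5 45.70000076293945 [0.5408 0.1327 0.108 ] 0.0283
25 422.5 211.5 51.20000076293945 [0.5496 0.0407 0.108 ] 0.0315
15 34.5 228.5 53.400001525878906 [0.5308 0.2809 0.108 ] 0.0333
15 272.5 220.5 45.70000076293945 [0.5408 0.1327 0.108 ] 0.0283
15 428.5 209.5 53.400001525878906 [0.551  0.0372 0.108 ] 0.0328
15 521.5 194.5 51.20000076293945 [ 0.5623 -0.0177  0.108 ] 0.031
[0.54163429 0.13104666 0.15967729]
```

Aligned within about 2 mm. Descending onto the middle tin and gripping it.

```bash
python3 -m handwheel '[[[0, -0.0015, 0.03], 0], [[0, 0, 0.03], 0], [[0, 0, 0.025], 0], [[0, 0, 0.0125], 0], [[0, 0, 0], 0]]'|grep -E "pos|cont"; python3 -m handwheel '[[[0, 0, 0], 0], [[0, 0, 0], 0], [[0, 0, 0], 0], [[0, 0, 0], 0], [[0, 0, 0], 0]]' 0 40; python3 -m handwheel '[[[0, 0, -0.005], 0], [[0, 0, -0.015], 0], [[0, 0, -0.02], 0], [[0, 0, -0.01], 0], [[0, 0, 0], 0]]'|grep -E "pos|wid|cont"; python3 -m handwheel '[[[0, 0, 0], 0], [[0, 0, 0], 0], [[0, 0, 0], 0]]'|grep -E "pos|wid|grip"; python3 weigh.py; python3 weigh.py
```

```text
position: [0.5437, 0.0368, 0.0575]
contact_force: [-0.6, -0.5, 0.9]
clock: 16.7
position: [0.5477, 0.0354, 0.0622]
ee_rot: [-0.0, 1.0, 0.016, 0.001]
contact_force: [0.2, -0.1, 1.2]
width: 0.0634
gripper_force: 43.9
position: [0.5491, 0.0349, 0.114]
contact_force: [0.1, -0.1, -0.7]
width: 0.063
position: [0.5461, 0.0351, 0.1101]
width: 0.0629
gripper_force: 44.3
F [ 0.17  0.   -1.5 ] [0.49 0.41 0.4 ] effort [ 0.000e+00 -4.176e+01 -2.170e+01 -0.000e+00  2.000e-02  0.000e+00] w 0.06246414229546516 [0.5466 0.0351 0.1105] 17.5667
F [-0.53  0.   -1.39] [0.11 0.5  0.46] effort [-0.000e+00 -4.166e+01 -2.173e+01 -0.000e+00  1.000e-02  0.000e+00] w 0.06342484907666633 [0.547  0.0352 0.111 ] 17.7667
```

```bash
python3 -m handwheel '[[[0, 0, 0.018], 0], [[0, 0, 0.018], 0], [[0, 0, 0.009], 0], [[0, 0, 0.004], 0], [[0, 0, 0], 0]]'|grep -E "pos|wid|cont"; python3 -m handwheel '[[[0, 0, 0.001], 0], [[0, 0, 0.0005], 0], [[0, 0, 0], 0], [[0, 0, 0], 0]]'|grep -E "pos|wid|cont"
```

```text
position: [0.5469, 0.0351, 0.0625]
contact_force: [-0.1, 1.1, -0.9]
width: 0.063
position: [0.5477, 0.0351, 0.0621]
contact_force: [-1.2, -0.3, 5.0]
width: 0.0632
```

```bash
python3 -m handwheel '[[[0, 0, 0], 0], [[0, 0, 0], 0], [[0, 0, 0], 0], [[0, 0, 0], 0]]' 0.085|grep -E "wid|cont|grip"; python3 -m handwheel '[[[0, 0, -0.02], 0], [[0, 0, -0.03], 0], [[0, 0, -0.03], 0], [[0, 0, -0.018], 0], [[0, 0, 0], 0]]'|grep -E "pos|clock|cont"; python3 -m handwheel '[[[0, 0.034, 0], 0], [[0, 0.034, 0], 0], [[0, 0.031, 0], 0], [[0, 0, 0], 0], [[0, 0, 0], 0]]'|grep -E "pos";python3 see.py right; python3 circ.py right
```

```text
contact_force: [-0.2, -0.6, 0.4]
width: 0.0852
gripper_force: 0.0
clock: 19.27
position: [0.5501, 0.035, 0.163]
contact_force: [0.5, 0.0, 0.2]
position: [0.5497, -0.065, 0.1575]
25 118.5 212.5 46.79999923706055 [0.552  0.0306 0.108 ] 0.0285
25 277.5 212.5 49.0 [ 0.5549 -0.0662  0.108 ] 0.0298
15 25.5 200.5 51.20000076293945 [0.558  0.0861 0.108 ] 0.0309
15 118.5 212.5 46.79999923706055 [0.552  0.0306 0.108 ] 0.0285
15 277.5 212.5 49.0 [ 0.5549 -0.0662  0.108 ] 0.0298
15 470.5 181.5 46.79999923706055 [ 0.5775 -0.18    0.108 ] 0.0277
[ 0.54965203 -0.06496543  0.15748135]
```

View pics/right.png

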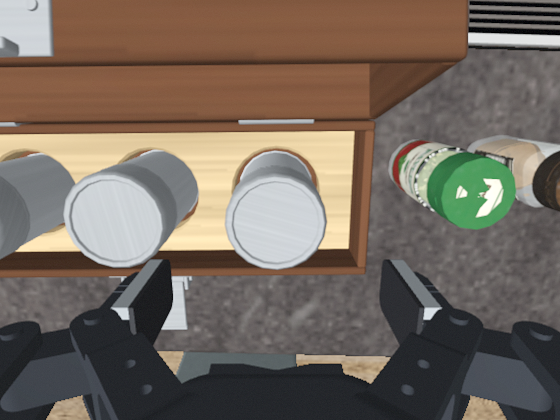

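The right tin is centred at (276,219), on the jaw axis, and the green jar at (470,190) is clear of the right finger.

```bash
python3 -m handwheel '[[[0.001, 0, 0.03], 0], [[0, 0, 0.03], 0], [[0, 0, 0.025], 0], [[0, 0, 0.0115], 0], [[0, 0, 0], 0]]'|grep -E "pos|cont"; python3 -m handwheel '[[[0, 0, 0], 0], [[0, 0, 0], 0], [[0, 0, 0], 0], [[0, 0, 0], 0], [[0, 0, 0], 0]]' 0 40; python3 -m handwheel '[[[0, 0, -0.005], 0], [[0, 0, -0.015], 0], [[0, 0, -0.02], 0], [[0, 0, -0.01], 0], [[0, 0, 0], 0]]'|grep -E "pos|wid|cont"; python3 -m handwheel '[[[0, 0, 0], 0], [[0, 0, 0], 0], [[0, 0, 0], 0]]'|grep -E "pos|wid|grip"; python3 weigh.py; python3 weigh.py
```

```text
position: [0.5481, -0.0615, 0.0587]
contact_force: [-0.6, 1.0, 0.2]
clock: 20.57
position: [0.552, -0.0636, 0.0633]
ee_rot: [0.0, 1.0, 0.016, 0.001]
contact_force: [0.1, 0.3, 1.8]
width: 0.063
gripper_force: 44.4
position: [0.553, -0.0643, 0.1148]
contact_force: [0.8, 0.1, -1.4]
width: 0.0629
position: [0.5502, -0.0636, 0.1111]
width: 0.0632
gripper_force: 44.8
F [-0.13 -0.32 -2.84] [0.36 0.31 0.31] effort [ 0.000e+00 -4.287e+01 -2.213e+01 -0.000e+00  2.000e-02  0.000e+00] w 0.06333742774069819 [ 0.5508 -0.0637  0.1114] 21.4333
F [-0.13  0.1  -2.04] [0.41 0.63 0.47] effort [-0.000e+00 -4.278e+01 -2.216e+01 -0.000e+00  1.000e-02  0.000e+00] w 0.06318379066709312 [ 0.5511 -0.0638  0.112 ] 21.6333
```

```bash
python3 -m handwheel '[[[0, 0, 0.018], 0], [[0, 0, 0.018], 0], [[0, 0, 0.009], 0], [[0, 0, 0.004], 0], [[0, 0, 0], 0]]'|grep -E "pos|wid|cont"; python3 -m handwheel '[[[0, 0, 0.001], 0], [[0, 0, 0.0005], 0], [[0, 0, 0], 0], [[0, 0, 0], 0]]'|grep -E "pos|wid|cont"
```

```text
position: [0.5511, -0.0637, 0.0635]
contact_force: [-0.5, 0.6, -1.8]
width: 0.0629
position: [0.5518, -0.0639, 0.0632]
contact_force: [-1.3, 0.5, 5.7]
width: 0.0629
```

```bash
python3 -m handwheel '[[[0, 0, 0], 0], [[0, 0, 0], 0], [[0, 0, 0], 0], [[0, 0, 0], 0]]' 0.085|grep -E "wid|cont|grip"; python3 -m handwheel '[[[0, 0, -0.02], 0], [[0, 0, -0.03], 0], [[0, 0, -0.03], 0], [[0, 0, -0.018], 0], [[0, 0, 0], 0]]'|grep -E "pos|clock|cont"; python3 -m handwheel '[[[-0.0005, -0.036, 0], 0], [[-0.0005, -0.036, 0], 0], [[-0.0005, -0.036, 0], 0], [[-0.0005, -0.036, 0], 0], [[0, -0.036, 0], 0]]'|grep pos;python3 -m handwheel '[[[0, -0.018, 0], 0], [[0, 0, 0], 0], [[0, 0, 0], 0], [[0, 0, 0], 0]]'|grep -E "pos";python3 see.py left2; python3 circ.py left2;python3 weigh.py
```

```text
contact_force: [0.0, 0.0, 0.7]
width: 0.0846
gripper_force: 0.0
clock: 23.13
position: [0.5543, -0.0645, 0.1641]
contact_force: [-0.3, 1.2, -0.9]
position: [0.5425, 0.1175, 0.1585]
position: [0.5425, 0.1333, 0.1589]
25 37.5 231.5 53.400001525878906 [0.5301 0.281  0.108 ] 0.0333
25 273.5 215.5 52.29999923706055 [0.5453 0.1344 0.108 ] 0.0321
25 432.5 211.5 53.400001525878906 [0.551  0.0372 0.108 ] 0.0327
15 37.5 231.5 53.400001525878906 [0.5301 0.281  0.108 ] 0.0333
15 273.5 215.5 52.29999923706055 [0.5453 0.1344 0.108 ] 0.0321
15 428.5 214.5 53.400001525878906 [0.549  0.0393 0.108 ] 0.0328
15 520.5 190.5 44.5 [ 0.5659 -0.0137  0.108 ] 0.0268
[0.54252522 0.13332008 0.158884  ]
F [ 0.02 -0.12  0.12] [0.33 0.28 0.35] effort [  0.1  -40.99 -22.95   0.     0.    -0.  ] w 0.0852045800917553 [0.543  0.133  0.1596] 24.1333
```

```bash
python3 -m handwheel '[[[0.001, -0.001, 0.03], 0], [[0, 0, 0.03], 0], [[0, 0, 0.025], 0], [[0, 0, 0.0145], 0], [[0, 0, 0], 0]]'|grep -E "pos|cont"; python3 -m handwheel '[[[0, 0, 0], 0], [[0, 0, 0], 0], [[0, 0, 0], 0], [[0, 0, 0], 0], [[0, 0, 0], 0]]' 0 40|grep -E "pos|cont|wid|gri"; python3 -m handwheel '[[[0, 0, -0.005], 0], [[0, 0, -0.015], 0], [[0, 0, -0.025], 0], [[0, 0, -0.025], 0], [[0, 0, -0.025], 0]]'|grep -E "pos|wid"; python3 -m handwheel '[[[0, 0, -0.025], 0], [[0, 0, -0.025], 0], [[0, 0, -0.025], 0], [[0, 0, -0.02], 0], [[0, 0, -0.005], 0]]'|grep -E "pos|wid|grip";python3 -m handwheel '[[[0, 0, 0], 0], [[0, 0, 0], 0], [[0, 0, 0], 0], [[0, 0, 0], 0], [[0, 0, 0], 0]]'|grep -E "pos|wid|grip"; python3 weigh.py; python3 weigh.py
python3 - <<'E'
from rig import optics
import cv2,numpy as np
s=optics.get_image("side")["img"][60:320,150:430,::-1];t=optics.get_image("top")["img"][140:280,120:400,::-1]
w=optics.get_image("wrist")["img"][:,:,::-1]
cv2.imwrite("pics/end.png",np.hstack([cv2.resize(s,(400,371)),cv2.resize(w,(400,371))]))
E
```

```text
position: [0.5411, 0.134, 0.0568]
contact_force: [-1.1, -0.3, -0.5]
position: [0.5451, 0.135, 0.0615]
contact_force: [-0.8, -1.2, 2.8]
width: 0.0627
gripper_force: 44.9
position: [0.5428, 0.1352, 0.1557]
width: 0.0628
position: [0.5451, 0.1355, 0.2589]
width: 0.0629
gripper_force: 45.6
position: [0.5431, 0.135, 0.2536]
width: 0.0627
gripper_force: 45.6
F [-0.2   0.28 -3.42] [0.34 0.67 0.33] effort [ 0.000e+00 -4.181e+01 -2.659e+01  0.000e+00  3.000e-02 -0.000e+00] w 0.06318523214773218 [0.5438 0.1351 0.2547] 26.4167
F [-0.13  0.08 -3.32] [0.83 0.18 0.4 ] effort [-0.000e+00 -4.182e+01 -2.666e+01  0.000e+00  2.000e-02 -0.000e+00] w 0.06305063018933027 [0.5439 0.1351 0.2551] 26.6167
```

View pics/end.png

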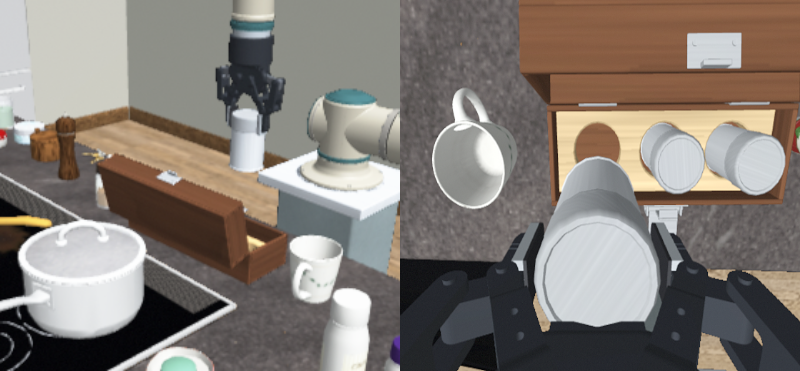

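The left tin is held upright above the caddy at (245,140) in the side view. The other two are seated at (672,160) and (745,160) in the wrist view, and the lid is open. By weight, the left tin reads about 3.5 N, the middle 1.4 N and the right 2.4 N. Handing in.

```bash
python3 -c "
from rig import ticket
print(ticket.sign_off())"
```

```text
the job is handed in; nothing more can be done
None
```

The job is handed in: the left tin is the heaviest (about 3.5 N, against 1.4 N middle and 2.4 N right) and is held upright with its base about 20 cm up, the other two are seated and the lid is open; the sign-off returned no verdict.

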